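# Feel the end float of a polishing spindle in its cradle

## Robot

A 6-joint arm with a two-finger parallel gripper is mounted at the origin on the work surface. World frame = base frame: x ahead of the robot, y to its left, z up, the work surface at z = 0. Lengths are in mm, angles in degrees, forces in N, time in s.
With the tool pointing down it reaches from about 275 to 825 mm from the base axis. Payload 4.9 kg.
Tool frame: the origin (TCP) lies between the finger pads; the fingertips stand 11 mm ahead of it and the grasp point (between the pads) lies 8 mm behind it; z points along the fingers, y is the line along which they close (so a half turn about z gives the same grasp; the last joint's range is limited). The gripper opens to 85 mm and grips with 20 to 120 N. Pads are 22 mm wide; open, the fingers measure 114 mm over their backs; the gripper's body (76 mm by 85 mm) begins 54 mm behind the grasp point. The pads swing forward as they close: fully open they stand 13 mm farther back than shut.
Start: joints at [62.613, 18.69, -11.035, 60.275, 0, 82.311], TCP at [185.382, 517.834, 242.281] pointing down, gripper open.
Joint ranges: [-152.03, 152.03], [-55.5, 102.48], [-74.3, 77.21], [-110.64, 120.58], [-84.22, 78.4], [-180, 180]. Speed limits (degrees/s): [147.25, 147.25, 180, 180, 180, 180].

## Interface

Orientations are given as [roll, pitch, yaw] about the fixed x, y, z axes, in that order (R = Rz(yaw) Ry(pitch) Rx(roll)).
In Python, from plant import robot, set_gripper, kin, readout, cams, order, spotter gives the robot as it stands. Calls block until the motion is done:
- robot.move_ptp(position, orientation): joint-space move of the TCP to a pose.
- robot.move_l(position, attitude=None, rate=150, max_force=None): straight line of the TCP; attitude=None keeps the orientation; rate is the mean speed in mm/s. With max_force (N) it stops when the force on the tool has changed by that much, and returns True; else False.
- robot.goto_joints(angles): joint-space move.
- set_gripper(opening, grip_force=None): finger opening in mm; grip_force is the grip in N (None keeps the last); returns when the fingers have stopped.
- robot.pause(seconds).
- kin.solve_ik(position, orientation): joint angles nearest the present ones, or None.
- readout.get_obs(): the state.
- cams.read_camera(name): name is "scene" or "side" or "wrist"; returns a dict with "image" (384x512x3 uint8, red, green, blue), "fx", "fy", "cx", "cy" (pixels), "pose" (4x4, takes a point from camera to world coordinates); the wrist camera has in their place "mount" (4x4, takes a point from camera to tool coordinates, whose origin is the TCP and whose axes are the flange's). Camera axes: x right, y up, looking along -z (the intrinsics and any distortion apply to the point x, -y, -z); pixel columns grow to the right and rows downward; lengths in mm; the calibration is good to about 2 mm. A picture is of the moment at which its call begins: read the wrist's pose just before it. There is no depth.
A pose or a line that the arm cannot do raises robot.PlanningError and nothing moves.
- order.sign_off(): hands the job in; it is judged then, once.
Trained networks look in a picture, given as the dict that the camera call returned (one of the last four; its "shot" number tells which), for a name from the list of things; names that differ only in an ending like _2 or _b are one class to them, and where a whole thing is asked for, a point or a joint stands for the part that bears it (a point fixed in the world has none). Each returns a list of dicts, best first, with "confidence" (0 to 1); they miss things now and then, are a little off and sometimes report something else, mostly with a low value. They report only what shows in the picture. A call takes as long as a camera call. They do not tell look-alikes from the thing itself.
- spotter.silhouettes(query, picture): "pixels" (384x512 bool, what is visible of it) and "rect" ([left, top, right, bottom] in pixels, round what is visible of it).
The state is a dict: "time": time; "qpos": joint angles; "joint_velocities": joint speeds; "joint_torque": joint torques, N m; "eef_pos": TCP position; "tcp_rot": TCP orientation; "contact_force": force on the tool from outside, world axes, zero at the start; "ft_torque": the same for the moment, N m; "grip_width": finger opening in mm; "gripper_force": force on a finger pad.
Only numpy, scipy, OpenCV 4.12 (cv2) and the standard library are available. Lean on these libraries where they do the work, as an engineer would, in place of code of your own. Each camera call takes 0.05 s, during which the arm holds its last target. There are 200 camera calls.

## Task

Lay the loose spindle with the red knob in the empty cradle of the row, knob towards the robot like its neighbours, and let go of it. Then take it by its knob and feel the shaft's end float without forcing it: pull the shaft out to its stop, then push it back in until it is fully home. Leave the spindle lying in its cradle and everything else where it was.

Things in the scene. Friction and masses are not known exactly. Their poses are not given: they have to be found in the camera images.
- spindle: The loose floating spindle, the one with the RED knob: a pale aluminium block housing 60 mm (x) by 44 mm (y) by 44 mm high with a steel shaft through it along x, 22 mm above the underside. It starts flat on the bench. Origin: centre of the housing's underside; z up; +x runs along the shaft away from the knob, so the knob is on the -x side. About 0.54 kg in all.
- knob (a point): Centre of the red knob on the spindle's shaft, 22 mm above the housing's underside. The knob is a cylinder of 28 mm diameter and 28 mm length along the shaft (x). Its centre lies 80 mm from the housing's centre (-x side) with the shaft fully in, 92 mm with it fully out. It moves with the shaft. Axes as for the spindle.
- shaft (a joint): End float of the shaft in the spindle housing, m: 0 = pushed fully in (towards +x of the spindle, away from the knob), 0.012 = pulled fully out (knob away from the housing); firm stops at both ends. It starts somewhere between and stays where it is left; about 2.5 N of friction.
- cradle: The EMPTY green cradle, one of three alike side by side (105 mm apart) on a dark steel bed; 96 x 68 mm outside. Origin: centre of its underside, 10 mm above the bench; z up; the shaft lies along its x, knob on its -x side (towards the robot).
- cradle_floor (a point): Centre of the empty cradle's floor, 8 mm above its underside: the housing's underside centre belongs here. Room inside 68 mm (x) by 52 mm (y): 4 mm to spare round the housing. End cheeks rise 26 mm above the floor, flared, forked 24 mm wide for the shaft. Corner guides at the sides rise 17 mm, flared, leaving the middle 40 mm of each side open for fingers.
- neighbour_b: Same make as the spindle (pale aluminium housing 60 x 44 x 44 mm) but with a black knob; lies in another cradle of the row with its knob to -x; leave it there. Origin: centre of the housing's underside, axes as for the spindle.
- neighbour_c: Same make as the spindle (pale aluminium housing 60 x 44 x 44 mm) but with a black knob; lies in the third cradle of the row with its knob to -x; leave it there. Origin: centre of the housing's underside, axes as for the spindle.
- bench_block: Square steel bench block 75 x 75 x 28 mm on the bench, a bystander; origin at the centre of its underside.
- hammer: Hammer 250 mm long lying on the bench, a bystander.
- screwdriver: Screwdriver lying on the bench, a bystander.
- jar: Amber jar, 60 mm diameter, 80 mm high, a bystander; origin at the centre of its underside.
- mug: Blue mug, 76 mm diameter, 85 mm high, a bystander; origin at the centre of its underside.
There are look-alikes about, which are no part of the job. What is shaped like the spindle but brown or orange is not meant.

How it is judged:
By the outcome, as a careful person would: the job done as asked, in the order asked, and still so for the second after the job is handed in, with the robot touching nothing.
It also fails if it takes over 51 s, if anything falls off the work surface, if the arm or the gripper's body presses on something with over 40 N, if the wrist force passes 120 N, or if a joint passes its speed limit or range.

## Working session

There is one attempt and no reset: what is moved stays moved. The work goes in short steps, each a Python script; the robot and the scene stay as the last script left them, time stands still between calls to the robot, and variables do not carry over. Pictures are saved under pics/ and viewed, at most 10 in all, crops included, and the job is handed in when it is done.

```bash
ls; mkdir -p pics; python3 - <<'E'
from plant import *
import cv2,numpy as np
ims=[]
for n in ["scene","side"]:
    p=cams.read_camera(n); ims.append(p["image"]); print(n,p["fx"],p["fy"],p["cx"],p["cy"],p["pose"].round(3).tolist(),[k for k in p])
    for q in ["spindle","cradle","knob"]:
        for d in spotter.silhouettes(q,p): print(q,round(d["confidence"],2),d["rect"])
    cv2.imwrite(f"pics/{n}.png",cv2.resize(p["image"][...,::-1],(800,600)))
print(readout.get_obs())
E
```

```text
pics
scene 351.72778196062615 351.72778196062615 250.44104831686815 187.84898932618955 [[-0.076, -0.762, 0.644, 1295.782], [0.997, -0.048, 0.061, 59.675], [-0.016, 0.646, 0.763, 936.308], [0.0, 0.0, 0.0, 1.0]] ['image', 'fx', 'fy', 'cx', 'cy', 'pose', 'shot']
spindle 0.84 [120.7, 139.5, 160.3, 159.2]
spindle 0.82 [176.3, 139.5, 211.2, 160.4]
spindle 0.55 [163.9, 158.8, 182.6, 190.2]
cradle 0.79 [277.9, 201.0, 307.4, 230.0]
knob 0.62 [175.5, 137.0, 212.4, 160.1]
knob 0.51 [143.4, 139.5, 163.6, 145.9]
knob 0.41 [158.8, 159.8, 179.8, 189.6]
side 378.46858121243406 378.46858121243406 256.51309514245116 193.81024797201403 [[0.836, 0.322, -0.445, -27.845], [-0.549, 0.496, -0.673, -842.73], [0.004, 0.806, 0.591, 800.101], [0.0, 0.0, 0.0, 1.0]] ['image', 'fx', 'fy', 'cx', 'cy', 'pose', 'shot']
spindle 0.65 [288.8, 241.2, 322.3, 289.1]
spindle 0.65 [221.2, 263.7, 275.6, 285.3]
spindle 0.62 [271.4, 309.5, 326.1, 343.7]
spindle 0.22 [288.6, 267.3, 304.1, 283.7]
cradle 0.72 [241.6, 165.2, 272.8, 187.0]
cradle 0.72 [292.7, 263.4, 304.4, 285.8]
knob 0.63 [270.8, 307.3, 326.1, 336.9]
knob 0.58 [222.9, 262.6, 276.8, 277.6]
knob 0.55 [288.0, 268.2, 304.7, 284.4]
{'time': 0.4, 'qpos': array([ 6.26149796e+01,  1.86966400e+01, -1.10441799e+01,  6.02745393e+01,
        7.82925968e-04,  8.23097421e+01]), 'joint_velocities': array([ 0.00123592, -0.10137781,  0.1428252 , -0.04654415,  0.04176687,
       -0.02978749]), 'joint_torque': array([-7.71322866e-04, -4.42866325e+01,  2.62401688e+01,  5.36079198e-03,
       -1.16631604e-04,  9.87649855e-07]), 'eef_pos': array([185.31819806, 517.76387688, 242.15674165]), 'tcp_rot': array([-1.79984884e+02, -2.83121696e-03,  1.60305237e+02]), 'contact_force': array([ 0.38235513, -0.5606197 ,  0.76843868]), 'ft_torque': array([-0.04261295,  0.03361643,  0.0172228 ]), 'gripper_force': 0.0, 'grip_width': 85.23765466240272}
```

View pics/scene.png

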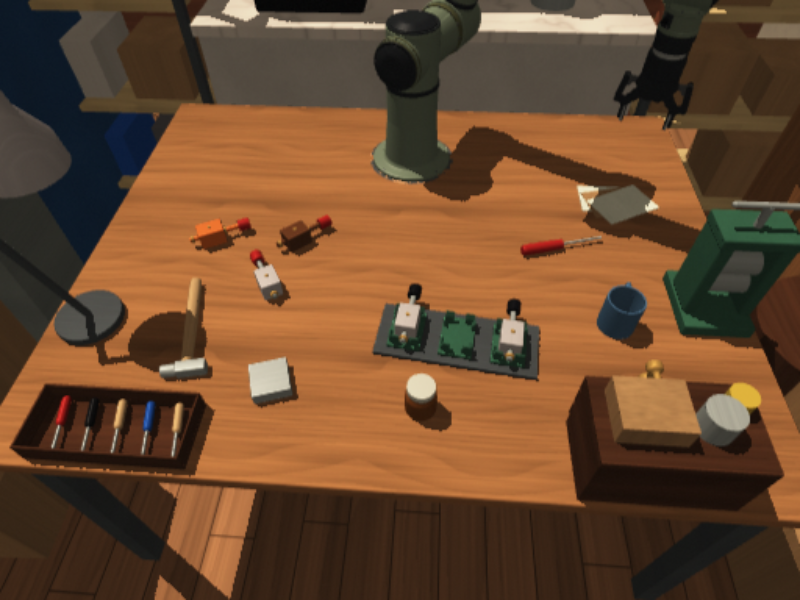

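View pics/side.png

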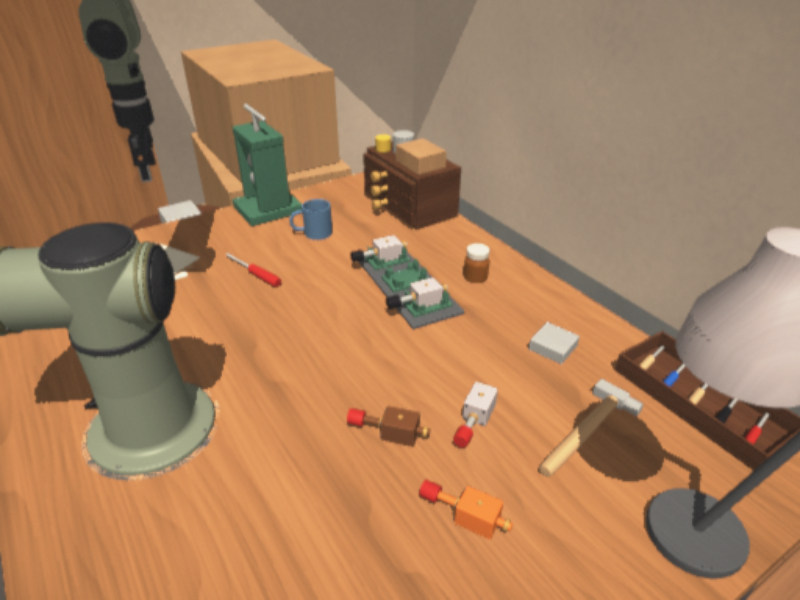

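The scene picture (800×600) offers three candidates: orange body at (212,233), brown body at (297,236), and pale aluminium with a red knob at (267,280). I choose the pale one. The empty cradle is the middle one, at (458,335).

```bash
cat > h.py <<'E'
from plant import *
import cv2,numpy as np
from scipy.spatial.transform import Rotation as Ro
def wpose(o,mount):
    T=np.eye(4);T[:3,:3]=Ro.from_euler("xyz",o["tcp_rot"],degrees=True).as_matrix();T[:3,3]=o["eef_pos"];return T@mount
def shot(n):
    o=readout.get_obs();p=cams.read_camera(n)
    if n=="wrist":p["pose"]=wpose(o,p["mount"])
    return p
def back(p,u,v,z):
    T=p["pose"];d=T[:3,:3]@np.array([(u-p["cx"])/p["fx"],-(v-p["cy"])/p["fy"],-1]);return T[:3,3]+d*(z-T[2,3])/d[2]
def proj(p,X):
    T=p["pose"];c=T[:3,:3].T@(np.asarray(X)-T[:3,3]);return np.array([p["cx"]-p["fx"]*c[0]/c[2],p["cy"]+p["fy"]*c[1]/c[2]])
E
python3 - <<'E'
from h import *
p=shot("scene");s=.64
hs=back(p,266*s,276*s,44);k=back(p,256*s,257*s,28);cr=back(p,458*s,335*s,20)
print(hs,k,cr,"nb",back(p,408*s,314*s,62),back(p,512*s,331*s,62))
p=shot("side");print(back(p,481*s,393*s,44),back(p,464*s,436*s,28),back(p,405*s,272*s,20))
w=cams.read_camera("wrist");print([k for k in w],w["fx"],w["cx"],w["cy"],w["mount"].round(3).tolist())
E
```

```text
[ 510.07509976 -290.85623021   44.        ] [ 439.07828675 -333.5414987    28.        ] [625.20773713 130.94057403  20.        ] nb [610.12569628  27.17982728  62.        ] [639.36921401 233.24165337  62.        ]
[ 511.25113598 -289.17926321   44.        ] [ 433.38186772 -340.72517562   28.        ] [635.94031842 143.74582087  20.        ]
['image', 'fx', 'fy', 'cx', 'cy', 'mount', 'shot'] 278.8264264258233 256.4528084309157 191.89648728245007 [[-0.0, 0.952, 0.306, 77.715], [1.0, -0.0, 0.001, -0.372], [0.001, 0.306, -0.952, -131.175], [0.0, 0.0, 0.0, 1.0]]
```

```bash
python3 - <<'E'
from h import *
robot.move_ptp([505,-292,185],[180,0,-148])
p=shot("wrist");np.savez("w1.npz",image=p["image"],pose=p["pose"],fx=p["fx"],fy=p["fy"],cx=p["cx"],cy=p["cy"])
for q in ["spindle","knob"]:
    for d in spotter.silhouettes(q,p): print(q,round(d["confidence"],2),d["rect"])
cv2.imwrite("pics/w1.png",cv2.resize(p["image"][...,::-1],(800,600)));print(readout.get_obs()["eef_pos"],readout.get_obs()["time"])
E
```

```text
spindle 0.88 [231.6, 81.3, 276.7, 222.5]
spindle 0.88 [311.6, 32.7, 477.0, 99.7]
knob 0.57 [313.6, 37.0, 476.2, 87.4]
[ 505.28059557 -291.4755636   185.07083689] 3.7583
```

View pics/w1.png

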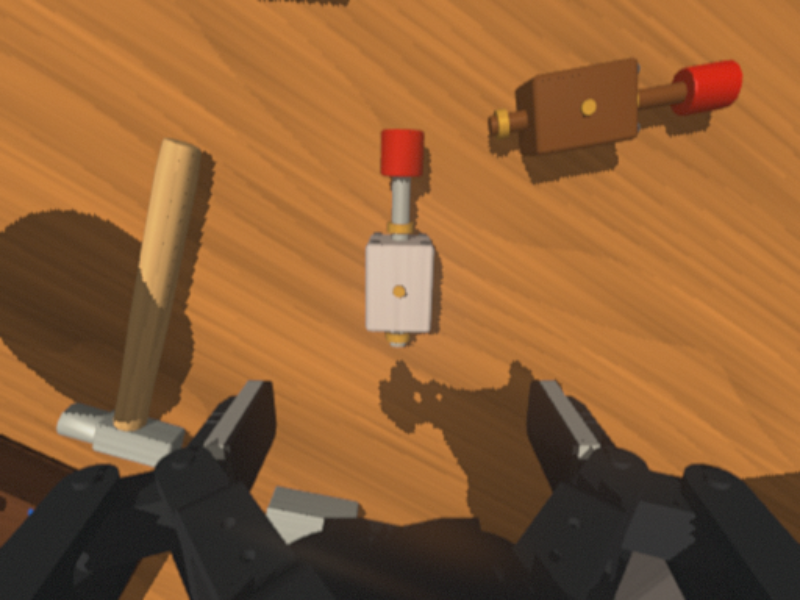

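The crop shows the pale housing at about (400,288) with its red knob at (402,152). The brown look-alike is well to the right and the hammer is clear of the fingers. Next I refine the pose and grasp.

```bash
cat >> h.py <<'E'
def topface(p,guess,z,r=45):
    u,v=proj(p,[guess[0],guess[1],z]);hsv=cv2.cvtColor(p["image"],cv2.COLOR_RGB2HSV)
    m=((hsv[...,1]<55)&(hsv[...,2]>170)).astype(np.uint8)
    m=cv2.morphologyEx(m,cv2.MORPH_OPEN,np.ones((9,9)))
    n,l,st,c=cv2.connectedComponentsWithStats(m)
    i=1+np.argmin(np.hypot(*(c[1:]-[u,v]).T))
    cn=cv2.findContours((l==i).astype(np.uint8),0,cv2.CHAIN_APPROX_NONE)[0][0][:,0]
    W=np.array([back(p,a,b,z)[:2] for a,b in cn])
    return cv2.minAreaRect(W.astype(np.float32)),c[i]
E
python3 - <<'E'
from h import *
p=dict(np.load("w1.npz"))
print(topface(p,[508,-290],44))
hsv=cv2.cvtColor(p["image"],cv2.COLOR_RGB2HSV)
s=.64;print(back(p,399*s,291*s,46),back(p,399.5*s,287*s,44))
a=back(p,402*s,153*s,36);b=back(p,399.5*s,287*s,44);d=(b-a)[:2];print(a,np.degrees(np.arctan2(d[1],d[0])),np.hypot(*d))
E
```

```text
(((507.61090087890625, -292.72412109375), (57.713409423828125, 40.6748046875), 30.71465301513672), array([254.80486664, 183.52597099]))
[ 508.30211536 -291.85498288   46.        ] [ 506.33928725 -292.70888504   44.        ]
[ 435.44412425 -335.25481252   36.        ] 30.969003257825815 82.68180019148728
```

```bash
python3 - <<'E'
from h import *
O=[180,0,-149.1]
robot.move_ptp([507.6,-292.4,80],O)
print(robot.move_l([507.6,-292.4,25],O,rate=100,max_force=15))
set_gripper(40,50); o=readout.get_obs();print(o["grip_width"],o["gripper_force"],o["eef_pos"])
robot.move_l([507.6,-292.4,150],O,rate=150)
o=readout.get_obs();print(o["grip_width"],o["gripper_force"],o["contact_force"])
# above cradle, stand off for a look
robot.move_ptp([622,131,200],[180,0,172])
p=shot("wrist");np.savez("w2.npz",image=p["image"],pose=p["pose"],fx=p["fx"],fy=p["fy"],cx=p["cx"],cy=p["cy"])
for d in spotter.silhouettes("cradle",p): print(round(d["confidence"],2),d["rect"])
cv2.imwrite("pics/w2.png",cv2.resize(p["image"][...,::-1],(800,600)));print(readout.get_obs()["eef_pos"],readout.get_obs()["time"])
E
```

```text
False
42.75533211674724 53.58907163143158 [ 507.9085031  -292.44252235   25.70387619]
43.382709272078706 52.22579061985016 [-3.53696635e-01  2.92900101e-03 -6.74850166e+00]
0.79 [223.5, 133.2, 284.0, 192.8]
[622.05129888 129.78218118 199.70426826] 8.1333
```

View pics/w2.png

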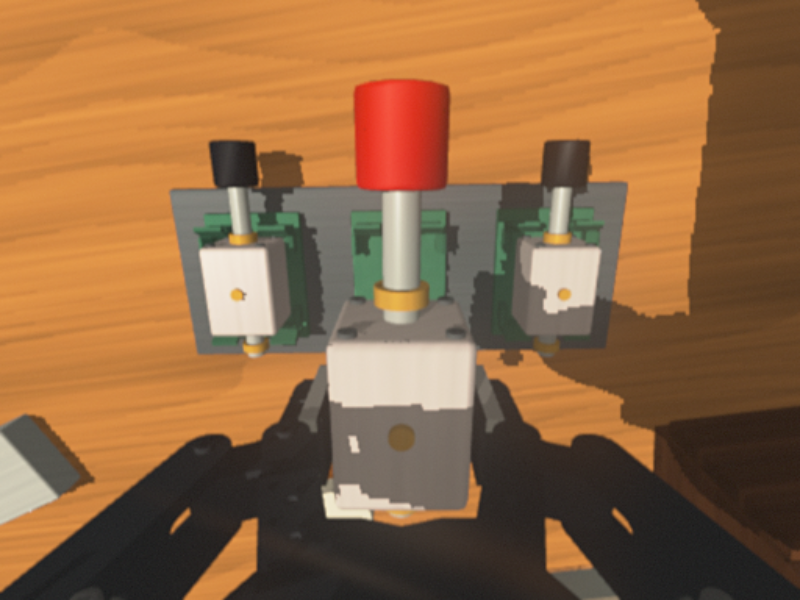

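The held spindle sits straight in the fingers (knob at (402,135)) but hides the empty cradle at about (400,240). I sidestep for a clear look.

```bash
python3 - <<'E'
from h import *
robot.move_l([622,63,200],rate=200)
p=shot("wrist");np.savez("w3.npz",image=p["image"],pose=p["pose"],fx=p["fx"],fy=p["fy"],cx=p["cx"],cy=p["cy"])
for d in spotter.silhouettes("cradle",p): print(round(d["confidence"],2),d["rect"])
u,v=proj(p,[625,131,18]);print(u,v)
u0,v0=int(u)-60,max(int(v)-60,0)
c=p["image"][v0:v0+112,u0:u0+130];print(u0,v0,c.shape)
cv2.imwrite("pics/w3.png",cv2.resize(c[...,::-1],None,fx=5,fy=5,interpolation=cv2.INTER_CUBIC))
E
```

```text
0.75 [281.5, 122.9, 350.7, 213.2]
0.55 [225.3, 49.1, 291.7, 333.1]
317.4934782530412 167.3634057650538
257 107 (112, 130, 3)
```

View pics/w3.png

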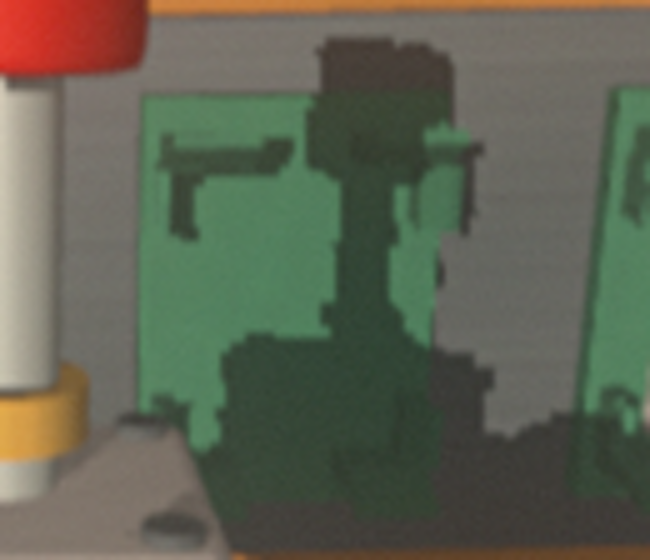

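```bash
python3 - <<'E'
from h import *
p=dict(np.load("w3.npz"))
f=lambda x,y,z=18:back(p,257+x/5-.4,107+y/5-.4,z)[:2].round(1)
print("left top",f(140,95),"left low",f(137,410),"top mid",f(310,94),"right",f(433,330),"bottom",f(360,515), "right neighbour left edge",f(612,90),f(575,490))
q=dict(np.load("w2.npz"));s=.64
g=lambda x,y,z:back(q,x*s,y*s,z)[:2].round(1)
print("bed",g(172,190,10),g(627,182,10),g(605,348,10),g(198,353,10))
print("cradle top edge",g(353,211,18),g(447,211,18))
for gs in ([610,27],[639,233]):
    print(topface(q,gs,62)[0])
E
```

```text
left top [573.2  98.8] left low [644.9  90.1] top mid [578.2 135.7] right [635.4 159.9] bottom [678.8 140.3] right neighbour left edge [586.7 201.2] [679.6 191.7]
bed [541.8 -25. ] [581.8 297.1] [709.3 281.8] [668.1 -42.4]
cradle top edge [573.8 101.8] [583.1 167.6]
((610.4769897460938, 24.189950942993164), (42.15609359741211, 57.93641662597656), 82.18038940429688)
((628.9446411132812, 232.32620239257812), (43.00253677368164, 38.027530670166016), 82.39498901367188)
```

```bash
python3 - <<'E'
from h import *
q=dict(np.load("w2.npz"));s=.64
for (x,y) in [(401,437),(329,344),(475,342)]:
    P=back(q,x*s,y*s,218.3)[:2]-[622.05,129.78]; a=np.radians(-8);print("rel",P@[np.cos(a),np.sin(a)],P@[-np.sin(a),np.cos(a)])
O=[180,0,172.6];C=[625.5,127.3]
robot.move_l(C+[120],O,rate=200)
robot.move_l(C+[75],rate=120)
print(robot.move_l(C+[43],rate=30,max_force=10))
o=readout.get_obs();print(o["eef_pos"],o["contact_force"],o["ft_torque"],o["time"])
E
```

```text
rel 1.4686100017999784 -0.2609438492260313
rel -28.941380830431545 -20.407490175043215
rel -29.542947985448354 20.447974959962767
True
[625.11163723 127.27296598  43.70535954] [-0.3664548   0.07685507  6.02371915] [ 0.02241593 -0.06180272 -0.01620571] 10.9083
```

Contact came at z 43.7, which matches the housing resting on the floor, with no side load. I release and look.

```bash
python3 - <<'E'
from h import *
set_gripper(70)
C=[625.5,127.3]
robot.move_l(C+[185],rate=200)
p=shot("wrist");np.savez("w4.npz",image=p["image"],pose=p["pose"],fx=p["fx"],fy=p["fy"],cx=p["cx"],cy=p["cy"])
print(topface(p,C,62)[0])
hsv=cv2.cvtColor(p["image"],cv2.COLOR_RGB2HSV)
m=((hsv[...,0]<8)|(hsv[...,0]>172))&(hsv[...,1]>180)&(hsv[...,2]>90)
u,v=proj(p,C+[40]);ys,xs=np.nonzero(m[:,int(u)-40:int(u)+40]);xs=xs+int(u)-40
print("knob px",xs.min(),xs.max(),ys.min(),ys.max(), back(p,(xs.min()+xs.max())/2,(ys.min()+ys.max())/2,47))
cv2.imwrite("pics/w4.png",cv2.resize(p["image"][...,::-1],(800,600)));print(readout.get_obs()["time"])
E
```

```text
((624.9962158203125, 126.11085510253906), (42.269283294677734, 57.59052658081055), 82.62506866455078)
knob px 243 271 81 112 [541.28924036 137.54728051  47.        ]
12.2
```

View pics/w4.png

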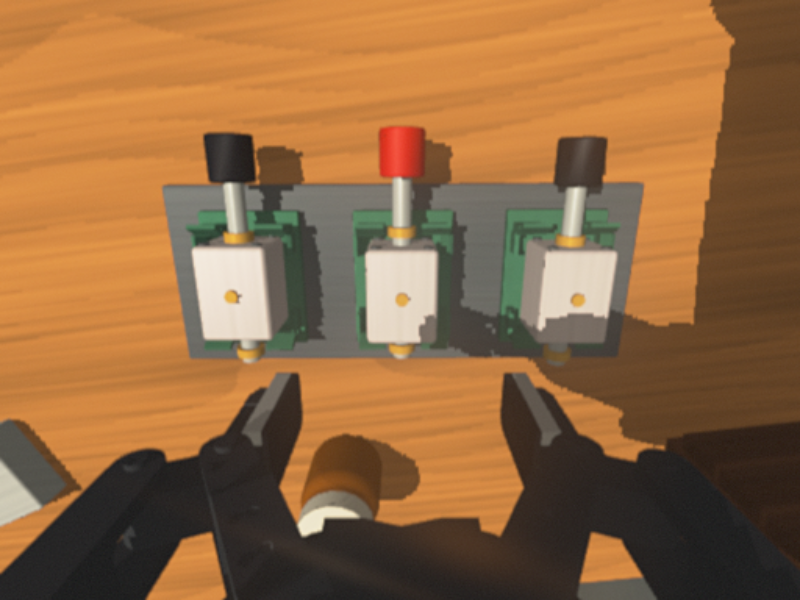

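Picture: spindle seated in the middle cradle, housing at (401,295), knob at (402,152) towards the robot. Now the knob.

```bash
python3 - <<'E'
from h import *
ex=np.array([np.cos(np.radians(-7.4)),np.sin(np.radians(-7.4)),0])
K=np.array([541.6,137.5,32.]);O=[180,0,172.6]
robot.move_l(K+[0,0,70],O,rate=150)
print(robot.move_l(K,rate=80,max_force=10))
set_gripper(24,30);o=readout.get_obs();print(o["grip_width"],o["gripper_force"],o["eef_pos"],o["contact_force"])
p0=o["eef_pos"]
def step(d,f):
    s=readout.get_obs()["eef_pos"]
    h=robot.move_l(s+d*ex,rate=12,max_force=f)
    o=readout.get_obs();print(h,"along",(o["eef_pos"]-p0)@ex,"F",o["contact_force"].round(2),o["contact_force"]@ex,o["grip_width"],o["time"])
step(-20,7)
E
```

```text
False
26.796800869447395 29.450449347496033 [541.83973579 137.59871969  32.40186809] [-0.07696523  0.77178775  2.40373119]
True along -11.70325258854524 F [ 0.24 -1.18  1.98] 0.38763721213149993 27.222592120692216 15.65
```

```bash
cat > s.py <<'E'
from h import *
ex=np.array([np.cos(np.radians(-7.4)),np.sin(np.radians(-7.4)),0])
p0=np.array([541.84,137.60,32.4])
def step(d,f,rate=12):
    s=readout.get_obs()["eef_pos"]; s[2]=32.4
    h=robot.move_l(s+d*ex,rate=rate,max_force=f)
    o=readout.get_obs();print(h,"along",((o["eef_pos"]-p0)@ex).round(2),"F",o["contact_force"].round(2),(o["contact_force"]@ex).round(2),o["grip_width"],o["time"])
E
python3 - <<'E'
from s import *
step(-6,9)
p=shot("wrist")
cv2.imwrite("pics/w5.png",cv2.resize(p["image"][...,::-1],(800,600)))
E
```

```text
True along -11.69 F [1.02 0.6  0.52] 0.93 27.186371622959015 16.0417
```

View pics/w5.png

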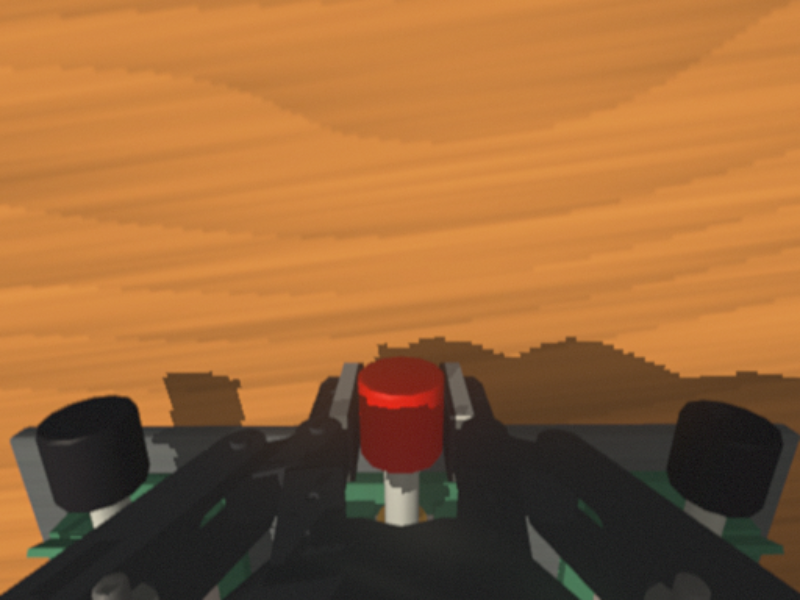

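The knob is held squarely at (402,415). A second pull stopped at the same place with no further travel, so this is the stop. Now I push home.

```bash
python3 - <<'E'
from s import *
step(26,7)
step(6,10)
E
```

```text
True along 0.94 F [0.91 0.09 2.34] 0.9 26.83123686147767 17.2667
True along 0.74 F [-1.33  0.15  6.19] -1.34 26.76487344572046 17.7083
```

```bash
python3 - <<'E'
from s import *
set_gripper(60)
o=readout.get_obs();print(o["eef_pos"],o["contact_force"])
robot.move_l([541.6,137.5,110],rate=150)
robot.move_l([625.5,127.3,185],rate=200)
p=shot("wrist");np.savez("w6.npz",image=p["image"],pose=p["pose"],fx=p["fx"],fy=p["fy"],cx=p["cx"],cy=p["cy"])
for n,q in (("w4",dict(np.load("w4.npz"))),("w6",p)):
    r,c=topface(q,[625.5,127.3],62);print(n,r)
    hsv=cv2.cvtColor(q["image"],cv2.COLOR_RGB2HSV)
    m=((hsv[...,0]<8)|(hsv[...,0]>172))&(hsv[...,1]>180)&(hsv[...,2]>90)
    m[:,:225]=0;m[:,290:]=0;ys,xs=np.nonzero(m);print(xs.min(),xs.max(),ys.min(),ys.max(),xs.mean(),ys.mean(),c)
    rows=[y for y in range(120,235) if hsv[y,240,1]<55 and hsv[y,240,2]>170];print("face rows",rows[0],rows[-1])
a=[np.load("w4.npz")["image"],p["image"]]
cv2.imwrite("pics/w6.png",np.hstack([cv2.resize(i[70:240,205:305][...,::-1],None,fx=3.5,fy=3.5,interpolation=cv2.INTER_CUBIC) for i in a]));print(readout.get_obs()["time"])
E
```

```text
[542.34243792 137.30820463  31.39521144] [ 0.61362199 -0.47075178  0.23999307]
w4 ((624.9962158203125, 126.11085510253906), (42.269283294677734, 57.59052658081055), 82.62506866455078)
243 271 81 112 256.4880273660205 96.51311288483467 [255.22835634 187.2279381 ]
face rows 160 218
w6 ((621.4666137695312, 126.19255065917969), (42.18487548828125, 59.130332946777344), 82.91219329833984)
242 270 83 114 255.56058890147224 98.26160815402038 [255.49208861 184.70015823]
face rows 157 215
19.5667
```

View pics/w6.png

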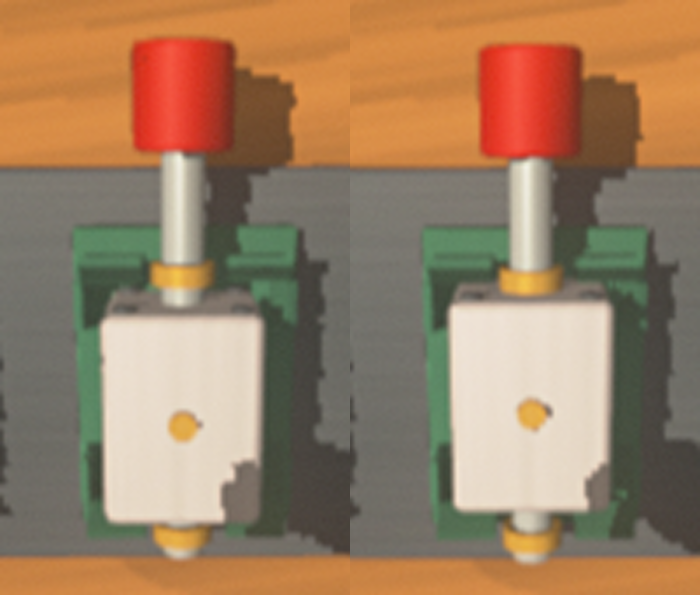

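Right crop: the knob-side collar at (530,280) now sits against the housing, and the knob is about 5 mm closer, at 80 mm. So the shaft is fully home, and the housing is in its cradle, only shifted by its own clearance. The tool is clear.

```bash
python3 -c "
from plant import *
robot.pause(0.5);print(order.sign_off())"
```

```text
the job is handed in; nothing more can be done
None
```

The red-knobbed spindle is lying in the empty cradle, knob towards the robot; its shaft was pulled to the out-stop and pushed fully home by light force-limited moves (limits 7–10 N), and the job was handed in at about 20 s.

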